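Fetch the beaker from among the bottles onto the stirrer

TASK

The small beaker stands behind the large bottle, the small bottle and the measuring cylinder, which crowd it. Leave it where it is until all three have been stood on the steel side tray; with the three waiting there, set the beaker in the middle of the stirrer's plate, and only then put each of the three back in the dish that it came from. Keep everything upright and do not shift the vial rack.

Things in the scene. Friction and masses are not known exactly. Their poses are not given: they have to be found in the camera images.
- small_beaker: Small clear glass beaker, 43 mm across, 56 mm high, open at the top, empty, about 45 g; it stands on the worktop behind the three things in their dishes (whose centres lie about 95 mm from its own, on the robot's side). Origin: centre of its underside, z up. Grip it round the outside from above, across 43 mm.
- large_bottle: Large white plastic reagent bottle with a blue screw cap, about 0.25 kg: body 67 mm across up to 130 mm high, cap 47 mm across from 130 to 150 mm. Origin: centre of its underside, z up. Grip the cap from above (fixed, does not turn off), fingertips no lower than 131 mm. It starts in wide_dish.
- small_bottle: Smaller white plastic reagent bottle with a whitish screw cap, about 0.12 kg: body 50 mm across up to 98 mm high, cap 36 mm across from 98 to 113 mm. Origin: centre of its underside, z up. Grip the cap from above, fingertips no lower than 99 mm. It starts in narrow_dish.
- cylinder: Measuring cylinder, 154 mm high, about 60 g: upright clear tube 26 mm across on a blue six-sided foot of 48 x 55 mm, 6 mm thick. Origin: centre of the underside on the tube's axis, z up. Grip the tube from above. It starts in square_dish.
- wide_dish: Fixed round grey dish, 89 mm across outside, 83 mm inside; floor 3 mm thick, rim 9 mm high. Home of large_bottle. Origin: centre of its underside on the worktop.
- narrow_dish: Fixed round grey dish, 72 mm across outside, 66 mm inside; floor 3 mm thick, rim 9 mm high. Home of small_bottle. Origin: centre of its underside on the worktop.
- square_dish: Fixed square grey dish, 76 mm outside, 70 mm inside; floor 3 mm thick (a thing in it stands 3 mm above the worktop), rim 9 mm high; may be turned about vertical. Home of the measuring cylinder. Origin: centre of its underside on the worktop.
- side_tray: Fixed flat steel tray, 190 mm along its own x, 160 mm along its y, floor 2 mm thick, lip 6 mm high and 3 mm thick; to the left or to the right of the group. The three cleared things fit in it as a triangle, for instance at (52, -37), (-52, -37) and (0, 42) mm in its own x, y. Origin: centre of its underside.
- stirrer: Fixed grey bench stirrer, case about 104 x 100 mm, with a round white plate 90 mm across, its top 60 mm above the worktop; it stands between the tray and the group or nearer to or farther from the robot than they, a black knob at its front. Origin: on the worktop right below the plate's centre, z up.
- vial_rack: Empty loose yellow vial rack, 52 x 118 x 28 mm high, lying just behind the beaker (on the side away from the robot, its centre 92 mm from the beaker's). A bystander: leave it in place. Origin: centre of its underside.
There are look-alikes about, which are no part of the job. What is shaped like the cylinder but black or orange is not meant.

How it is judged:
By the outcome, as a careful person would: the job done as asked, in the order asked, and still so for the second after the job is handed in, with the robot touching nothing.
It also fails if it takes over 138 s, if anything falls off the work surface, if the arm or the gripper's body presses on something with over 40 N, if the wrist force passes 120 N, or if a joint passes its speed limit or range.

ROBOT

A 6-joint arm with a two-finger parallel gripper is mounted at the origin on a cart in front of the work surface, level with it; the furniture and walls round the work are solid. World frame = base frame: x ahead of the robot, y to its left, z up, the work surface at z = 0. Lengths are in m, angles in rad, forces in N, time in s.
With the tool pointing down it reaches from about 0.275 to 0.825 m from the base axis. Payload 4.9 kg.
Tool frame: the origin (TCP) lies midway between the tips of the shut fingers; the grasp point (between the pads) lies 19 mm behind it (grip_point_offset is the distance from the TCP to the grasp point, in m); z points along the fingers, y is the line along which they close (so a half turn about z gives the same grasp; the last joint's range is limited). The gripper opens to 85 mm and grips with 20 to 120 N. Pads are 22 mm wide; open, the fingers measure 114 mm over their backs; the gripper's body (76 mm by 85 mm) begins 54 mm behind the grasp point. The pads swing forward as they close: fully open they stand 13 mm farther back than shut.
Start: joints at [-1.249, 0.326, -0.193, 1.052, 0, 1.437], TCP at [0.242, -0.494, 0.231] pointing down, gripper open.
Joint ranges: [-2.65, 2.65], [-0.97, 1.79], [-1.3, 1.35], [-1.93, 2.1], [-1.47, 1.37], [-3.14, 3.14]. Speed limits (rad/s): [2.57, 2.57, 3.14, 3.14, 3.14, 3.14].

INTERFACE

Orientations are given as a rotation vector (axis times angle).
In Python, from cell import * gives the robot as it stands. Calls block until the motion is done:
- movep(position, orientation): joint-space move of the TCP to a pose.
- move_l(position, velocity=0.15, rot=None, until_force=None): straight line of the TCP; rot=None keeps the orientation; velocity is the mean speed in m/s. With until_force (N) it stops when the force on the tool has changed by that much, and returns True; else False.
- set_joints(angles): joint-space move.
- let_go() and grab(newtons=None): open the fingers fully, or close them until they stop; newtons is the grip in N (None keeps the last).
- sleep(seconds).
- ik(position, orientation): joint angles nearest the present ones, or None.
- get_state(): the state.
- grab_frame(name): name is "scene" or "top" or "wrist"; returns a dict with "img" (400x640x3 uint8, red, green, blue), "fx", "fy", "cx", "cy" (pixels), "cam_to_world" (4x4, takes a point from camera to world coordinates); the wrist camera has in their place "T_tool_cam" (4x4, takes a point from camera to tool coordinates, whose origin is the TCP and whose axes are the flange's). Camera axes: x right, y down, z forward; pixel columns grow to the right and rows downward; lengths in m; the calibration is good to about 2 mm. A picture is of the moment at which its call begins: read the wrist's pose just before it. There is no depth.
A pose or a line that the arm cannot do raises MotionError and nothing moves.
- sign_off(): hands the job in; it is judged then, once.
Trained networks look in the newest picture that a camera, given by its name, has taken for a name from the list of things; names that differ only in an ending like _2 or _b are one class to them, and where a whole thing is asked for, a point or a joint stands for the part that bears it (a point fixed in the world has none). Each returns a list of dicts, best first, with "score" (0 to 1); they miss things now and then, are a little off and sometimes report something else, mostly with a low value. They report only what shows in the picture. A call takes as long as a camera call. They do not tell look-alikes from the thing itself.
- spot_in(camera, name): "centre" ([column, row] in pixels, amid what is visible of it).
- silhouettes(camera, name): "mask" (400x640 bool, what is visible of it) and "centre" ([column, row] in pixels, amid what is visible of it).
- tip_of(camera, name): "centre" ([column, row] in pixels: a listed point, or the origin of a listed thing).
The state is a dict: "clock": time; "q": joint angles; "joint_velocities": joint speeds; "tau": joint torques, N m; "position": TCP position; "eef_rot": TCP orientation; "contact_force": force on the tool from outside, world axes, zero at the start; "wrist_torque": the same for the moment, N m; "finger_gap": opening from 0.0 (shut) to 1.0 (fully open); "grasp_force": force on a finger pad.
Only numpy, scipy, OpenCV 4.12 (cv2) and the standard library are available. Lean on these libraries where they do the work, as an engineer would, in place of code of your own. Each camera call takes 0.05 s, during which the arm holds its last target. There are 200 camera calls.

## Working session

There is one attempt and no reset: what is moved stays moved. The work goes in short steps, each a Python script; the robot and the scene stay as the last script left them, time stands still between calls to the robot, and variables do not carry over. Pictures are saved under pics/ and viewed, at most 14 in all, crops included, and the job is handed in when it is done.

```bash
mkdir -p pics; ls; cat > h.py <<'E'
from cell import *
import numpy as np, cv2
def ray(f,px,T=None):
    T=np.array(f["cam_to_world"]) if T is None else T
    d=T[:3,:3]@np.array([(px[0]-f["cx"])/f["fx"],(px[1]-f["cy"])/f["fy"],1.])
    return T[:3,3],d/np.linalg.norm(d)
def atz(f,px,z,T=None):
    o,d=ray(f,px,T); return o+d*(z-o[2])/d[2]
def tri(rays):
    A=0;b=0
    for o,d in rays:
        P=np.eye(3)-np.outer(d,d);A=A+P;b=b+P@o
    x=np.linalg.solve(A,b)
    return x,[np.linalg.norm((np.eye(3)-np.outer(d,d))@(x-o)) for o,d in rays]
def save(f,n): cv2.imwrite("pics/"+n,f["img"][:,:,::-1])
E
python3 - <<'E'
from h import *
np.set_printoptions(precision=3,suppress=True)
names="small_beaker large_bottle small_bottle cylinder wide_dish narrow_dish square_dish side_tray stirrer vial_rack".split()
F={}
for c in ("scene","top"):
    F[c]=grab_frame(c); save(F[c],c+"0.png"); print(c,np.array(F[c]["cam_to_world"])[:3],F[c]["fx"])
R={}
for n in names:
    for c in F:
        r=tip_of(c,n); R[n,c]=r
        print(n,c,[(np.round(d["centre"],1).tolist(),round(d["score"],2),atz(F[c],d["centre"],0)[:2].round(3).tolist()) for d in r[:4]])
    if R[n,"scene"] and R[n,"top"]:
        print("   tri",tri([ray(F[c],R[n,c][0]["centre"]) for c in F]))
print(get_state())
E
```

```text
pics
scene [[-0.759 -0.364  0.54   0.061]
 [-0.651  0.435 -0.622  0.668]
 [-0.009 -0.824 -0.567  0.536]] 379.880962567034
top [[ 0.027 -0.991  0.13   0.348]
 [-1.    -0.025  0.014  0.155]
 [-0.011 -0.131 -0.991  1.188]] 475.1125020651408
small_beaker scene [([241.8, 262.9], 0.85, [0.543, 0.354])]
small_beaker top [([252.0, 180.1], 0.75, [0.54, 0.353])]
   tri (array([0.541, 0.353, 0.001]), [np.float64(0.0012909135827245506), np.float64(0.0012909135827245148)])
large_bottle scene [([217.2, 299.1], 0.71, [0.505, 0.442])]
large_bottle top [([216.8, 193.1], 0.85, [0.505, 0.44])]
   tri (array([ 0.506,  0.441, -0.001]), [np.float64(0.0007140019441079724), np.float64(0.0007140019441081936)])
small_bottle scene [([273.9, 285.7], 0.62, [0.45, 0.354])]
small_bottle top [([249.1, 219.3], 0.6, [0.441, 0.355])]
   tri (array([0.442, 0.356, 0.007]), [np.float64(0.003148277144862171), np.float64(0.0031482771448622477)])
cylinder scene [([259.2, 214.3], 0.81, [0.638, 0.222]), ([361.0, 263.0], 0.72, [0.361, 0.2])]
cylinder top [([309.4, 143.3], 0.76, [0.64, 0.21]), ([305.8, 251.3], 0.55, [0.365, 0.2
[... 1192 characters left out ...]
, [0.487, 0.157])]
vial_rack scene [([220.4, 239.7], 0.91, [0.634, 0.338])]
vial_rack top [([257.6, 144.0], 0.73, [0.634, 0.343])]
   tri (array([0.632, 0.341, 0.003]), [np.float64(0.0020150820330045896), np.float64(0.0020150820330046234)])
{'clock': 1.1, 'q': array([-1.249,  0.326, -0.193,  1.052,  0.   ,  1.437]), 'joint_velocities': array([ 0.   , -0.001,  0.001,  0.   , -0.   ,  0.001]), 'tau': array([  0.   , -44.334,  26.276,   0.001,  -0.   ,  -0.   ]), 'position': array([ 0.242, -0.494,  0.231]), 'eef_rot': array([3.06, 0.71, 0.  ]), 'contact_force': array([-0.304, -0.21 ,  0.056]), 'wrist_torque': array([-0.053, -0.033, -0.029]), 'grasp_force': 0.0, 'finger_gap': 1.0000159108017495}
```

View pics/scene0.png

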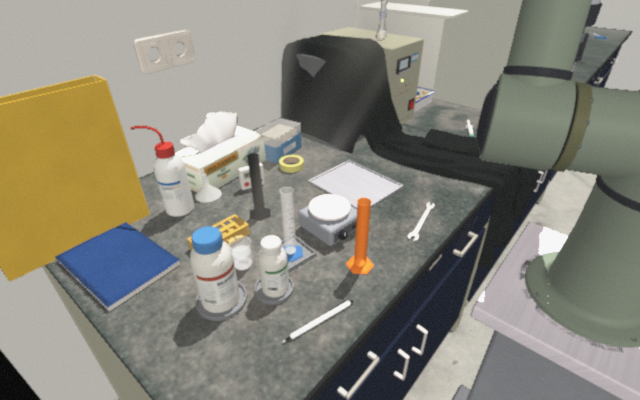

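View pics/top0.png

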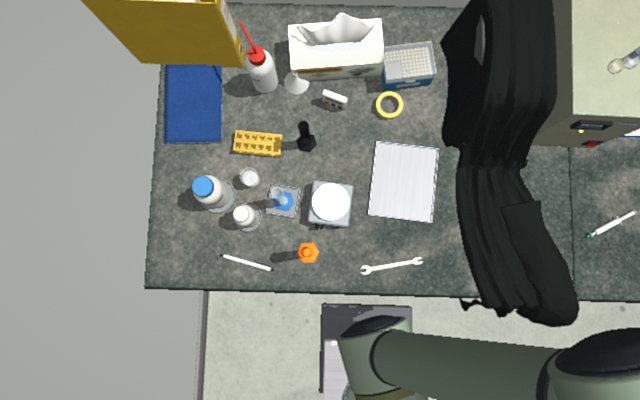

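Scene view: large bottle (208,268), small bottle (272,265) and clear cylinder (289,215), beaker (243,252), rack (220,233), stirrer (330,212), tray (356,184). Could be mistaken: the red-capped wash bottle (172,180) for the bottles, and the black (257,190) and orange (361,235) cylinders for the clear one. The clear one at (289,215) is right because it stands in the square dish. A black draped object lies right of the tray, so I'll look closer before moving.

```bash
python3 - <<'E'
import cv2,numpy as np
a=cv2.imread("pics/scene0.png")[0:280,180:520]; b=cv2.imread("pics/top0.png")[100:340,140:480]
cv2.imwrite("pics/c1.png",cv2.resize(a,None,fx=2.1,fy=2.1,interpolation=3)); cv2.imwrite("pics/c2.png",cv2.resize(b,None,fx=2.3,fy=2.3,interpolation=3))
E
python3 - <<'E'
from h import *
np.set_printoptions(precision=3,suppress=True)
f=grab_frame("top"); g=grab_frame("scene")
for p in [(445,140),(460,180),(575,300),(460,305),(530,320)]: print("top",p,atz(f,p,0),atz(f,p,.15),atz(f,p,.3))
for p in [(285,45),(385,60),(340,150),(490,185),(400,130)]: print("sc",p,[np.round(g_,2) for g_ in (atz(g,p,0),atz(g,p,.2),atz(g,p,.3))])
def fk(p,r):
    q=ik(p,r); return q
for p in [(0.2,-0.3,0.45),(0.3,0.0,0.45),(0.3,0.2,0.45),(0.4,0.3,0.45),(0.5,0.43,0.35)]:
    for y in (0,1.57): 
        from scipy.spatial.transform import Rotation as R
        r=(R.from_euler('z',y)*R.from_rotvec([np.pi,0,0])).as_rotvec(); print(p,y,ik(p,r))
E
```

```text
top (445, 140) [ 0.657 -0.136  0.   ] [ 0.618 -0.1    0.15 ] [ 0.579 -0.063  0.3  ]
top (460, 180) [ 0.554 -0.174  0.   ] [ 0.528 -0.132  0.15 ] [ 0.502 -0.091  0.3  ]
top (575, 300) [ 0.264 -0.45   0.   ] [ 0.275 -0.374  0.15 ] [ 0.286 -0.297  0.3  ]
top (460, 305) [ 0.245 -0.17   0.   ] [ 0.258 -0.129  0.15 ] [ 0.271 -0.088  0.3  ]
top (530, 320) [ 0.214 -0.339  0.   ] [ 0.231 -0.277  0.15 ] [ 0.248 -0.215  0.3  ]
sc (285, 45) [array([ 1.8 , -1.02,  0.  ]), array([ 1.15, -0.39,  0.2 ]), array([ 0.82, -0.08,  0.3 ])]
sc (385, 60) [array([ 1.14, -1.11,  0.  ]), array([ 0.74, -0.45,  0.2 ]), array([ 0.54, -0.12,  0.3 ])]
sc (340, 150) [array([ 0.69, -0.16,  0.  ]), array([0.46, 0.15, 0.2 ]), array([0.34, 0.31, 0.3 ])]
sc (490, 185) [array([ 0.27, -0.25,  0.  ]), array([0.19, 0.09, 0.2 ]), array([0.15, 0.26, 0.3 ])]
sc (400, 130) [array([ 0.63, -0.4 ,  0.  ]), array([ 0.42, -0.  ,  0.2 ]), array([0.31, 0.2 , 0.3 ])]
(0.2, -0.3, 0.45) 0 [-1.188 -0.092 -0.124  1.539  0.     1.953]
(0.2, -0.3, 0.45) 1.57 [-1.188 -0.092 -0.124  1.539  0.     0.383]
(0.3, 0.0, 0.45) 0 [-0.248 -0.212 -0.22   1.562  0.     2.894]
(0.3, 0.0, 0.45) 1.57 [-0.248 -0.212 -0.22   1.562  0.     1.324]
(0.3, 0.2, 0.45) 0 [ 0.382 -0.092 -0.124  1.539  0.    -2.759]
(0.3, 0.2, 0.45) 1.57 [ 0.382 -0.092 -0.124  1.539  0.     1.954]
(0.4, 0.3, 0.45) 0 [ 0.496  0.187  0.171  1.556  0.    -2.646]
(0.4, 0.3, 0.45) 1.57 [0.496 0.187 0.171 1.556 0.    2.067]
(0.5, 0.43, 0.35) 0 [ 0.598  0.512  0.389  1.448  0.    -2.543]
(0.5, 0.43, 0.35) 1.57 [0.598 0.512 0.389 1.448 0.    2.17 ]
```

View pics/c1.png

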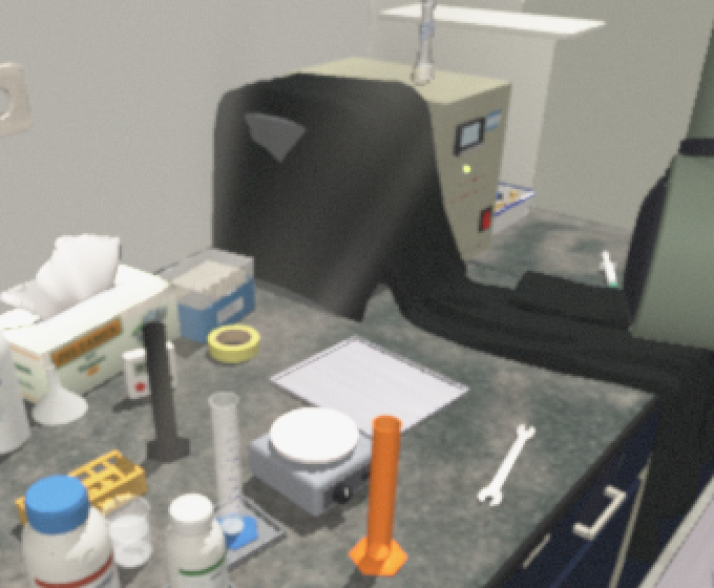

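Coat reads as tall at the far right (behind the tray), flat on the worktop nearer. I'll keep left of it, rise first, then take wrist views over the group and the tray.

```bash
cat >> h.py <<'E'
from scipy.spatial.transform import Rotation as Ro
def rot(y): return (Ro.from_euler('z',y)*Ro.from_rotvec([np.pi,0,0])).as_rotvec()
def go(p,y): movep(list(p),rot(y))
def wrist(n):
    s=get_state(); T=np.eye(4); T[:3,:3]=Ro.from_rotvec(s["eef_rot"]).as_matrix(); T[:3,3]=s["position"]
    f=grab_frame("wrist"); f["cam_to_world"]=T@np.array(f["T_tool_cam"]); save(f,n); return f
E
cat > v.py <<'E'
from h import *
import pickle
np.set_printoptions(precision=3,suppress=True)
names="small_beaker large_bottle small_bottle cylinder wide_dish narrow_dish square_dish side_tray stirrer vial_rack".split()
go((.2,-.3,.45),1.57); go((.3,.1,.45),1.57)
D=[]
for i,p in enumerate([(.47,.05,.40),(.40,.26,.42),(.40,.38,.42)]):
    go(p,1.57); f=wrist(f"w{i}.png"); f["tip"]={n:tip_of("wrist",n) for n in names}; f["sil"]={n:silhouettes("wrist",n) for n in names}
    if i==0: print(f["T_tool_cam"],f["fx"])
    D.append(f)
pickle.dump(D,open("D.pkl","wb"))
for n in names:
    for i,f in enumerate(D):
        print(n,i,[(np.round(d["centre"]).tolist(),round(d["score"],2),atz(f,d["centre"],0)[:2].round(3).tolist()) for d in f["tip"][n][:3]],'S',[(np.round(d["centre"]).tolist(),round(d["score"],2),int(d["mask"].sum())) for d in f["sil"][n][:3]])
print(get_state()["clock"])
E
python3 v.py
```

```text
[[ 0.    -0.95  -0.314  0.08 ]
 [ 1.     0.    -0.001  0.001]
 [ 0.001 -0.314  0.95  -0.144]
 [ 0.     0.     0.     1.   ]] 306.3248284090069
small_beaker 0 [] S [([324.0, 81.0], 0.26, 4868)]
small_beaker 1 [([395.0, 91.0], 0.69, [0.536, 0.352])] S [([400.0, 89.0], 0.94, 730)]
small_beaker 2 [([390.0, 159.0], 0.98, [0.535, 0.356])] S [([396.0, 166.0], 0.82, 672)]
large_bottle 0 [] S []
large_bottle 1 [([380.0, 35.0], 0.97, [0.504, 0.44])] S [([387.0, 29.0], 0.77, 2800)]
large_bottle 2 [([377.0, 115.0], 0.74, [0.507, 0.434])] S [([384.0, 116.0], 0.94, 2116)]
small_bottle 0 [] S []
small_bottle 1 [([340.0, 89.0], 0.89, [0.442, 0.356]), ([380.0, 35.0], 0.33, [0.506, 0.44]), ([449.0, 103.0], 0.22, [0.633, 0.333])] S [([342.0, 88.0], 0.65, 955)]
small_bottle 2 [([342.0, 160.0], 0.91, [0.447, 0.352]), ([390.0, 158.0], 0.57, [0.536, 0.357])] S [([343.0, 163.0], 0.94, 904), ([378.0, 329.0], 0.52, 4453)]
cylinder 0 [([334.0, 3.0], 0.88, [0.496, 0.271]), ([248.0, 50.0], 0.75, [0.358, 0.205]), ([424.0, 39.0], 0.6, [0.641, 0.22])] S [([331.0, 8.0], 0.85, 575), ([236.0, 42.0], 0.82, 1515), ([440
[... 1397 characters left out ...]
78, 4833), ([387.0, 29.0], 0.74, 2800)]
side_tray 2 [([386.0, 329.0], 0.92, [0.557, -0.031])] S [([379.0, 330.0], 0.78, 4414), ([384.0, 118.0], 0.19, 1956)]
stirrer 0 [([324.0, 88.0], 0.59, [0.481, 0.148])] S [([323.0, 82.0], 0.77, 4960)]
stirrer 1 [([359.0, 204.0], 0.82, [0.484, 0.146])] S [([360.0, 206.0], 0.85, 3360)]
stirrer 2 [([357.0, 260.0], 0.8, [0.484, 0.144])] S [([355.0, 263.0], 0.67, 3042)]
vial_rack 0 [] S []
vial_rack 1 [([447.0, 102.0], 0.92, [0.629, 0.335])] S [([453.0, 97.0], 0.95, 2725), ([386.0, 26.0], 0.22, 2734)]
vial_rack 2 [([443.0, 167.0], 0.65, [0.635, 0.34]), ([339.0, 160.0], 0.19, [0.441, 0.353])] S [([442.0, 170.0], 0.64, 2205), ([372.0, 215.0], 0.24, 953)]
9.2167
```

```bash
cat > fit.py <<'E'
from h import *
import pickle
from scipy.optimize import minimize
np.set_printoptions(precision=4,suppress=True)
P={"large_bottle":[(0,.0335),(.12,.0335),(.130,.0235),(.150,.0235)],"small_bottle":[(0,.025),(.09,.025),(.098,.018),(.113,.018)],
"small_beaker":[(0,.0215),(.056,.0215)],"cylinder":[(0,.0255),(.006,.0255),(.0061,.013),(.154,.013)]}
def proj(f,X):
    T=np.linalg.inv(np.array(f["cam_to_world"])); c=X@T[:3,:3].T+T[:3,3]
    return np.c_[c[:,0]/c[:,2]*f["fx"]+f["cx"],c[:,1]/c[:,2]*f["fy"]+f["cy"]]
a=np.linspace(0,2*np.pi,40)
def sil(f,n,p):
    S=4; m=np.zeros((400*S,640*S),np.uint8); pr=P[n]
    for (z0,r0),(z1,r1) in zip(pr,pr[1:]):
        X=np.array([[p[0]+r*np.cos(t),p[1]+r*np.sin(t),p[2]+z] for z,r in((z0,r0),(z1,r1)) for t in a])
        cv2.fillConvexPoly(m,cv2.convexHull((proj(f,X)*S+S/2).astype(np.int32)),255)
    return cv2.resize(m,(640,400),interpolation=cv2.INTER_AREA)/255.
def best(f,n,g):
    c=sil(f,n,g); L=[d["mask"] for d in f["sil"].get(n,[])]
    return max(L,key=lambda m:(np.minimum(m,c).sum()/np.maximum(m,c).sum()),default=None)
def fit(fs,n,g):
    ms=[best(f,n,g) for f in fs]
    def cost(p):
        return sum(1-np.minimum(m,c).sum()/np.maximum(m,c).sum() for f,m in zip(fs,ms) if m is not None for c in [sil(f,n,p)])/len(fs)
    r=minimize(cost,g,method="Nelder-Mead",options=dict(initial_simplex=np.array(g)+np.array([[0,0,0],[.008,0,0],[0,.008,0],[0,0,.008]]),xatol=2e-4,fatol=1e-4))
    return r.x,r.fun
def disc(f,g,thr=200):
    m=(f["img"].min(2)>thr).astype(np.uint8); k,l,s,c=cv2.connectedComponentsWithStats(m)
    px=proj(f,np.array([g]))[0]; i=min(range(1,k),key=lambda i:np.hypot(*(c[i]-px)) if s[i,4]>300 else 1e9); return c[i],s[i]
E
cat > m.py <<'E'
from fit import *
D=pickle.load(open("D.pkl","rb"))
t=grab_frame("top"); t["sil"]={n:silhouettes("top",n) for n in P}
s=grab_frame("scene"); s["sil"]={n:silhouettes("scene",n) for n in P}
G={"large_bottle":(.505,.438,.003),"small_bottle":(.445,.357,.003),"small_beaker":(.538,.354,0),"cylinder":(.491,.268,.003)}
for n,g in G.items():
    print(n,*fit([D[1],D[2],t],n,g), fit([D[1],D[2]],n,g), fit([s,t],n,g))
rs=[]
for f in (D[0],D[1],D[2],t,s):
    c,st=disc(f,(.484,.15,.06)); print(c,st); rs.append(ray(f,c))
print("plate",tri(rs),tri(rs[:3]))
f=D[0]; m=f["sil"]["side_tray"][0]["mask"].astype(np.uint8)
cn=max(cv2.findContours(m,0,1)[0],key=cv2.contourArea)[:,0]
W=np.array([atz(f,p,.006)[:2] for p in cn],np.float32); print("tray",cv2.minAreaRect(W*1000))
b=D[1]["img"][0:230,270:500]; cv2.imwrite("pics/c3.png",cv2.resize(b,None,fx=2.6,fy=2.6,interpolation=3)[:,:,::-1])
E
python3 m.py
```

```text
large_bottle [ 0.5006  0.4392 -0.008 ] 0.07304836518938633 (array([ 0.499 ,  0.4387, -0.0069]), np.float64(0.04515986918607012)) (array([0.5005, 0.437 , 0.0013]), np.float64(0.07752494676743332))
small_bottle [ 0.4437  0.3553 -0.0133] 0.37947191923168205 (array([ 0.4437,  0.3553, -0.0133]), np.float64(0.06920787884752311)) (array([ 0.455 ,  0.3465, -0.0138]), np.float64(0.5215007011232837))
small_beaker [0.5406 0.3527 0.0037] 0.14056954411943715 (array([ 0.5406,  0.3515, -0.0012]), np.float64(0.11034781930897569)) (array([ 0.5611,  0.3737, -0.1049]), np.float64(0.025934550968737702))
cylinder [0.4879 0.2708 0.0045] 0.0838978368955375 (array([0.488 , 0.2704, 0.0025]), np.float64(0.06284249794189362)) (array([0.4887, 0.2702, 0.0013]), np.float64(0.14185104525364123))
[325.8799  81.9631] [ 296   50   60   65 3006]
[363.735  210.7561] [ 339  187   51   48 1898]
[360.9684 271.6344] [ 337  251   48   42 1581]
[332.1511 202.1023] [ 312  183   40   42 1310]
[347.36   190.3216] [ 308  163   93   56 2808]
plate (array([0.475 , 0.1513, 0.0868]), [np.float64(0.007618923726585361), np.float64(0.012424427131500906), np.float64(0.0166918993526103), np.float64(0.005029540383458774), np.float64(0.033216457049990385)]) (array([0.4831, 0.1541, 0.0609]), [np.float64(8.120567382324672e-05), np.float64(1.5823850422550527e-05), np.float64(7.016520963014745e-05)])
tray ((545.9244995117188, -29.833892822265625), (160.74041748046875, 191.15072631835938), 84.64364624023438)
```

View pics/w0.png

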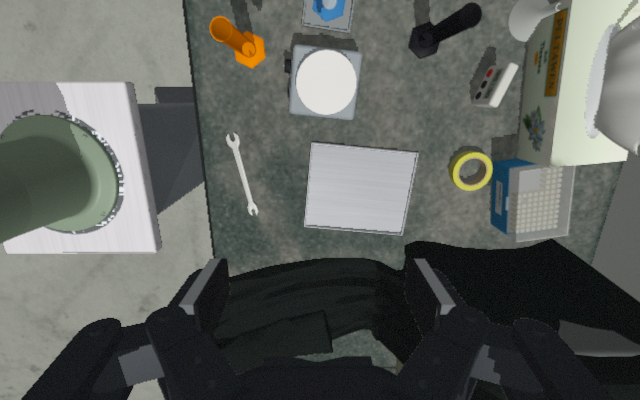

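```bash
sleep 1
```

```text
(no output)
```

View pics/c3.png

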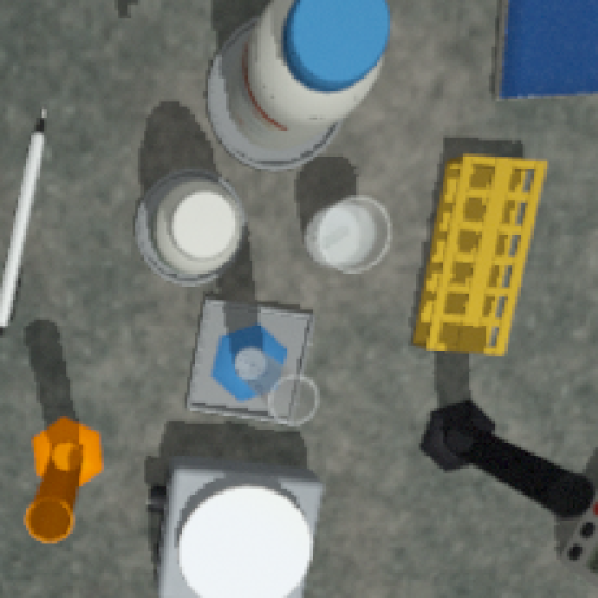

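The w0 view shows the tray (360,188), stirrer plate (326,82), and coat edge below the tray at row ~245. Crop c3 shows the blue-capped bottle in the wide dish (330,40), whitish-capped bottle (205,225), clear cylinder on its blue foot in the square dish (250,360), beaker (348,235) and rack (480,255). The orange (65,480) and black (500,460) look-alikes are outside dishes. Heights measured: plate 0.061, things' undersides ≈ 0. Refining the caps, then moving the large bottle.

```bash
cat >> h.py <<'E'
ZC=.32
def clk(t=""): s=get_state(); print(t,"clk",round(s["clock"],1),"gap",round(s["finger_gap"],3),"gf",round(s["grasp_force"],1),"pos",np.round(s["position"],4),"F",np.round(s["contact_force"],1))
def pick(x,y,z,yaw,N):
    let_go(); go((x,y,ZC),yaw); move_l([x,y,z+.05],.35); move_l([x,y,z],.12); grab(N); clk("grip")
    move_l([x,y,z+.03],.12); move_l([x,y,ZC],.35); clk("lift")
def place(x,y,z,yaw,zc=ZC):
    go((x,y,zc),yaw); move_l([x,y,z+.025],.3); hit=move_l([x,y,z-.003],.04,until_force=5); clk("down %s"%hit)
    zr=float(get_state()["position"][2]); let_go(); sleep(.2); move_l([x,y,zr+.03],.12); move_l([x,y,ZC],.4); return zr
def tray(u,v,c=(.546,-.030),a=-.094):
    return c[0]+u*np.cos(a)-v*np.sin(a), c[1]+u*np.sin(a)+v*np.cos(a)
E
cat > c.py <<'E'
from fit import *
D=pickle.load(open("D.pkl","rb"))
def cen(f,m):
    cn=max(cv2.findContours(m.astype(np.uint8),0,1)[0],key=cv2.contourArea); return np.array(cv2.fitEllipse(cv2.convexHull(cn))[0]),cv2.contourArea(cn)
rl=[];rsb=[]
for f in D[1:]:
    I=f["img"].astype(int); b=(I[:,:,2]>I[:,:,0]+50)&(I[:,:,2]>150)&f["sil"]["large_bottle"][0]["mask"]; c,a=cen(f,b); print("L",c,a); rl.append((f,c))
    w=(I.min(2)>195)&f["sil"]["small_bottle"][0]["mask"]; c,a=cen(f,w); print("S",c,a); rsb.append((f,c))
for n,r,z in(("L",rl,.15),("S",rsb,.113)): print(n,tri([ray(*q) for q in r]),[atz(*q,z) for q in r])
E
python3 c.py
```

```text
L [400.5476  10.475 ] 974.0
S [347.993   86.1579] 419.0
L [393.2734 117.3267] 914.5
S [345.9731 172.6333] 332.5
L (array([0.4996, 0.4383, 0.1519]), [np.float64(0.00011544102323640436), np.float64(0.00011544102323638063)]) [array([0.5002, 0.4388, 0.15  ]), array([0.4999, 0.4382, 0.15  ])]
S (array([0.4439, 0.3564, 0.1156]), [np.float64(7.841422600655628e-05), np.float64(7.841422600665759e-05)]) [array([0.4443, 0.3565, 0.113 ]), array([0.4441, 0.3557, 0.113 ])]
```

Cap tops measure 0.152 and 0.116 against 0.153 and 0.116 expected. Now the large bottle.

```bash
python3 - <<'E'
from h import *
import json
Y=1.48
pick(.4997,.4383,.1315,Y,60)
x,y=tray(0,-.042)
z=place(x,y,.1315-.001,Y); print(x,y,z)
json.dump([x,y,z],open("L.json","w"))
go((.40,.20,.42),1.57); save(grab_frame("scene"),"s1.png"); clk()
E
```

```text
grip clk 12.2 gap 0.532 gf 61.3 pos [0.5    0.4388 0.1328] F [-1.6  0.4  5.7]
lift clk 13.2 gap 0.535 gf 62.0 pos [0.4996 0.4382 0.3192] F [ 0.9  0.  -4.5]
down True clk 16.3 gap 0.536 gf 62.5 pos [ 0.5419 -0.0719  0.1319] F [-0.9 -0.3  4.8]
0.5420578115198763 -0.07181458059083196 0.13187203468703662
 clk 19.2 gap 1.001 gf 0.0 pos [0.4005 0.1993 0.4191] F [ 0.4 -0.1 -1.2]
```

View pics/s1.png

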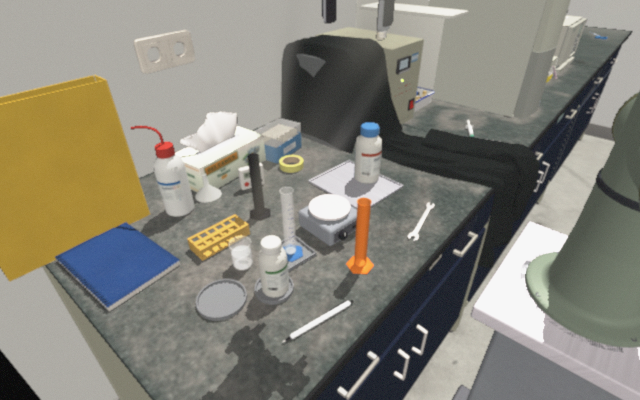

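The large bottle stands upright in the tray at (368,155), and its dish is empty at (221,300). Next the small bottle and the cylinder.

```bash
python3 - <<'E'
from h import *
import json
Y=1.48
pick(.4441,.3561,.1015,Y,50)
x,y=tray(-.052,.037); z=place(x,y,.1005,Y); json.dump([x,y,z],open("S.json","w")); print(x,y,z)
pick(.488,.2704,.110,Y,30)
x,y=tray(.052,.037); z=place(x,y,.109,Y); json.dump([x,y,z],open("C.json","w")); print(x,y,z)
go((.40,.28,.42),1.57); f=wrist("w3.png"); save(grab_frame("scene"),"s2.png"); clk()
import pickle
f["sil"]={n:silhouettes("wrist",n) for n in ("small_beaker","wide_dish","narrow_dish","square_dish","vial_rack")}
f["tip"]={n:tip_of("wrist",n) for n in f["sil"]}
for n in f["tip"]: print(n,[(d["centre"],d["score"],atz(f,d["centre"],0)[:2]) for d in f["tip"][n]])
pickle.dump(f,open("f3.pkl","wb"))
E
cat > b.py <<'E'
from fit import *
D=pickle.load(open("D.pkl","rb")); f=pickle.load(open("f3.pkl","rb"))
print(fit([f,D[1],D[2]],"small_beaker",(.54,.352,0)),fit([f],"small_beaker",(.54,.352,0)))
E
python3 b.py
```

```text
grip clk 21.9 gap 0.391 gf 49.5 pos [0.4444 0.3565 0.1023] F [-1.2 -0.9  5.5]
lift clk 23.0 gap 0.388 gf 49.8 pos [0.4438 0.3559 0.3189] F [-0.6  0.3 -2.6]
down True clk 25.7 gap 0.389 gf 50.4 pos [0.4976 0.0116 0.1013] F [-0.1 -0.   6.1]
0.4977024472152695 0.011717459114933729 0.10131354666862424
grip clk 30.5 gap 0.286 gf 29.4 pos [0.4881 0.2705 0.1104] F [-0.6  0.1  3.4]
lift clk 31.6 gap 0.284 gf 29.5 pos [0.4877 0.2703 0.3192] F [ 0.4  0.2 -1.7]
down True clk 34.0 gap 0.284 gf 29.6 pos [0.6009 0.0019 0.1091] F [-0.4  0.5  3.7]
0.6012433134401867 0.0019558495451034996 0.10912188016055291
 clk 37.3 gap 1.0 gf 0.0 pos [0.4007 0.2793 0.4192] F [ 0.5 -1.1 -0.3]
small_beaker [([395.5, 105.6], 0.97, array([0.53907343, 0.34825414]))]
wide_dish [([375.9, 50.7], 0.9, array([0.49954277, 0.43570233])), ([382.1, 307.9], 0.44, array([ 0.54317827, -0.0751037 ]))]
narrow_dish [([342.0, 97.8], 0.94, array([0.44488218, 0.36140578]))]
square_dish [([361.3, 152.2], 0.8, array([0.48266092, 0.26643791])), ([362.7, 271.8], 0.29, array([0.4966183, 0.0152071]))]
vial_rack [([450.3, 111.0], 0.78, array([0.63641329, 0.3389804 ]))]
(array([ 0.5407,  0.3521, -0.0006]), np.float64(0.09986782575082938)) (array([ 0.5469,  0.3523, -0.0213]), np.float64(0.03255513994582726))
```

View pics/s2.png

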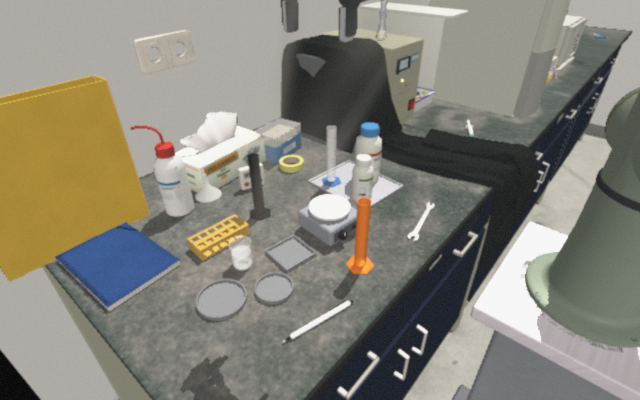

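View pics/w3.png

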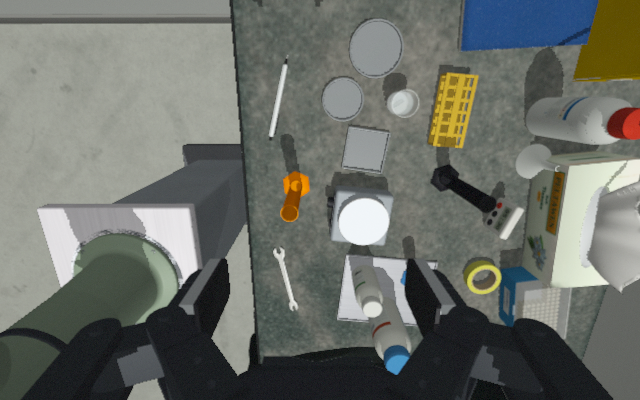

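All three stand upright in the tray (332,160; 362,185; 368,150 in the scene), and the dishes are empty. The beaker hasn't moved at (402,103) in the wrist view. Now the beaker onto the plate.

```bash
python3 - <<'E'
from h import *
import pickle
f=pickle.load(open("f3.pkl","rb"))
for n in ("wide_dish","narrow_dish","square_dish"):
    d=f["sil"][n][0]; cn=max(cv2.findContours(d["mask"].astype(np.uint8),0,1)[0],key=cv2.contourArea)[:,0]
    W=np.array([atz(f,p,.007)[:2] for p in cn],np.float32)*1000; print(n,cv2.minAreaRect(W),cv2.minEnclosingCircle(W))
pick(.5407,.3521,.022,2.8,25)
z=place(.4831,.1541,.061+.022,2.8); print(z)
go((.36,.15,.42),1.57); g=wrist("w4.png"); save(grab_frame("scene"),"s3.png")
g["sil"]={"small_beaker":silhouettes("wrist","small_beaker")}; pickle.dump(g,open("f4.pkl","wb"))
import fit
print([d["score"] for d in g["sil"]["small_beaker"]],fit.fit([g],"small_beaker",(.483,.154,.06)),fit.disc(g,(.483,.154,.06)),fit.proj(g,np.array([(.483,.154,.06)])))
clk(); a=np.hstack([g["img"][100:260,270:450,::-1],grab_frame("scene")["img"][110:270,220:440,::-1]]); cv2.imwrite("pics/c4.png",cv2.resize(a,None,fx=2,fy=2,interpolation=3))
E
```

```text
wide_dish ((497.6157531738281, 437.820068359375), (89.6410140991211, 87.44217681884766), 44.73976135253906) ((497.88720703125, 436.6277160644531), 45.75745391845703)
narrow_dish ((444.4493103027344, 357.93841552734375), (71.81550598144531, 71.01066589355469), 45.005821228027344) ((445.2475280761719, 357.44195556640625), 36.651405334472656)
square_dish ((487.7856140136719, 270.99285888671875), (77.18122863769531, 77.31078338623047), 81.5877456665039) ((488.2197265625, 270.8096618652344), 52.55554962158203)
grip clk 41.0 gap 0.484 gf 25.1 pos [0.5413 0.3524 0.0228] F [-0.2 -0.2  5.6]
lift clk 42.4 gap 0.479 gf 25.4 pos [0.54   0.3517 0.3177] F [-0.1  0.2 -1. ]
down True clk 44.7 gap 0.487 gf 25.3 pos [0.483  0.1544 0.0825] F [0.3 0.5 3.3]
0.08251633240048586
[0.7] (array([0.4884, 0.15  , 0.0386]), np.float64(0.049420904970865376)) (array([391.9667, 152.409 ]), array([ 366,  123,   54,   53, 1440], dtype=int32)) [[392.1423 148.0932]]
 clk 47.8 gap 0.999 gf 0.0 pos [0.3601 0.1499 0.4192] F [0.5 0.7 0.6]
```

View pics/c4.png

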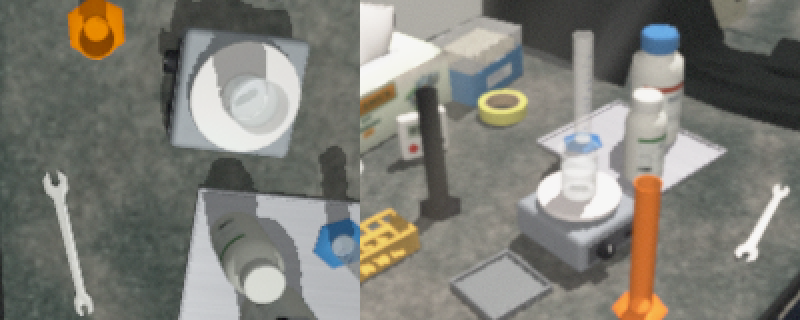

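The beaker stands upright in the middle of the plate, at crop (247,97). The measured dish centres agree with the pick points to 2 mm. Now the returns, in reverse order.

```bash
python3 - <<'E'
from h import *
import json,pickle
Y=1.48
for k,(x,y,z),N in (("C",(.488,.2704,.1105),30),("S",(.4443,.3568,.1023),50),("L",(.4992,.4378,.1328),60)):
    p=json.load(open(k+".json")); pick(*p,Y,N); print(k,place(x,y,z,Y))
go((.40,.28,.42),1.57); f=wrist("w5.png"); s=grab_frame("scene"); save(s,"s4.png"); clk()
a=cv2.resize(f["img"][0:250,240:500],None,fx=1.6,fy=1.6); b=cv2.resize(s["img"][100:350,160:400],None,fx=1.6,fy=1.6)
cv2.imwrite("pics/c5.png",np.hstack([a,b])[:,:,::-1])
r=silhouettes("wrist","vial_rack")[0]["mask"]; o=pickle.load(open("f3.pkl","rb"))["sil"]["vial_rack"][0]["mask"]; print("rack IoU",(r&o).sum()/(r|o).sum())
E
```

```text
grip clk 50.9 gap 0.289 gf 29.3 pos [0.6012 0.002  0.1094] F [-1.7  0.1  3.4]
lift clk 52.0 gap 0.287 gf 29.5 pos [0.601  0.002  0.3191] F [-0.5 -0.6 -0.7]
down True clk 54.5 gap 0.283 gf 29.6 pos [0.4874 0.2704 0.1102] F [-0.8 -0.4  3.9]
C 0.1102057955972915
grip clk 59.3 gap 0.391 gf 49.2 pos [0.4981 0.0117 0.1021] F [-2.2 -0.4  5.5]
lift clk 60.4 gap 0.391 gf 49.8 pos [0.4972 0.0118 0.3188] F [-0.  -0.6 -1.8]
down True clk 63.1 gap 0.39 gf 50.2 pos [0.444  0.3569 0.1031] F [-0.1  0.7  4.1]
S 0.10310821547941976
grip clk 68.2 gap 0.528 gf 60.5 pos [ 0.5425 -0.072   0.1331] F [-1.8  0.2  6.9]
lift clk 69.2 gap 0.534 gf 61.9 pos [ 0.5418 -0.0717  0.3191] F [-0.7  0.2 -3.8]
down True clk 72.4 gap 0.526 gf 62.5 pos [0.4989 0.4379 0.1342] F [-1.1 -0.   4.6]
L 0.1341524097426131
 clk 75.0 gap 1.002 gf 0.0 pos [0.4004 0.2806 0.4182] F [-0.2  0.2 -0.6]
rack IoU 0.9353598881900769
```

View pics/c5.png

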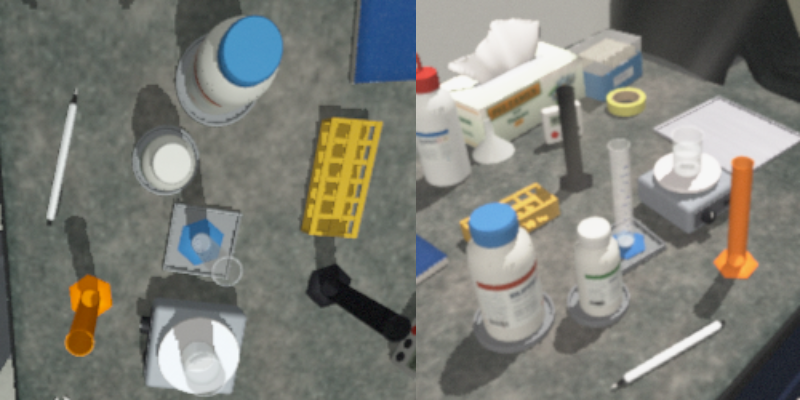

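The picture shows all three upright in their own dishes (large 250,55; small 170,160; cylinder 202,242), the beaker on the plate (203,360), the rack unmoved and the arm clear. Handing in.

```bash
python3 -c "
from h import *
print(sign_off())"
```

```text
the job is handed in; nothing more can be done
None
```

The job is handed in at about 75 s of the 138 s allowed: the beaker is in the middle of the stirrer's plate, both bottles and the cylinder are back upright in their own dishes, and the vial rack looks unmoved in the last picture.

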